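# Slide the glaze-shelf pots on one place

### The job

The pots on the plywood ware board move on one place, slid along the wood and never lifted or tipped: first slide the white lidded jar from the red ring to the empty green ring, then slide the copper-red teacup from the blue ring into the red ring. Leave each pot upright with its whole foot inside its ring and the loose lid still seated on the jar. Do not let the two pots touch, and leave the dish and the stirring stick where they are.

Things in the scene. Friction and masses are not known exactly. Their poses are not given: they have to be found in the camera images.
- ware_board: fixed square plywood board, 400 x 400 x 18 mm, clamped on the steel cart (top 18 mm above it); origin at the centre of its underside, z up. Fixed with it, at its far (+x) edge, 130 mm to the -y side: a red-handled bar clamp, its jaw reaching 64 mm in from the edge and 67 mm above the cart, its head at the edge 115 mm, its bar just off the edge 135 mm high
- ring_blue: blue ring painted on the board's top, inner diameter 84 mm, outer 100 mm, flat; origin at the ring's centre on the board's top. The teacup stands in it at the start
- ring_red: red painted ring, same size, origin likewise. The jar stands in it at the start
- ring_green: green painted ring, same size, origin likewise. Empty at the start. Which ring lies where on the board changes; their centres are at least 150 mm apart
- jar_mid (a point): point on the upright axis of the matte white porcelain jar, 46 mm above its foot (half-way up, lid included). Round body 64 mm in diameter with straight sides from 10 to 70 mm above the foot, foot 54 mm in diameter, 0.25 to 0.5 kg; no handle; z up
- lid_rim (a point): centre of the underside of the jar's lid's rim, which rests on the jar's mouth 24 mm above jar_mid. The lid is loose: 64 mm in diameter, a 5 mm deep locating flange inside the mouth, round knob 21 mm wide on top reaching 51 mm above jar_mid (97 mm above the jar's foot); z up
- cup_mid (a point): point on the upright axis of the copper-red teacup, 31 mm above its foot (half-way up). Open cup 62 mm tall, 65 mm in diameter with straight sides from 16 mm above the foot up to the rim, foot 52 mm in diameter, wall 4 mm, about 0.2 kg. Its x axis points to its loop handle, which reaches 60 mm from the cup's axis, is 8.4 mm thick and lies 14 to 55 mm above the foot; the sides along its y axis are clear to grip; z up
- dish: loose round stoneware trinket dish, 110 mm across, 28 mm tall, on the cart beside the board; origin at the centre of its underside. To be left alone
- stir_stick: loose flat wooden stirring stick, 200 mm long, 26 mm wide at most, 6 mm thick, lying on the cart on the other side of the board; x along it, origin at the middle of its underside. To be left alone
There are look-alikes about, which are no part of the job. What is shaped like the part that bears lid_rim but black, turquoise or yellow is not meant.

How it is judged (in metres and radians):
On the way, in this order (a step that is already met when the one before it is completed fails the run):
1. the jar stands on the board with its foot inside the green ring, the lid on (horizontal distance between jar_mid and ring_green below 0.016 m and angle between jar_mid's own z axis and vertical below 0.08 rad and height (world z) of jar_mid below 0.068 m and horizontal distance between lid_rim and jar_mid below 0.006 m and z of lid_rim in the frame of jar_mid below 0.028 m and angle between lid_rim's own z axis and vertical below 0.1 rad), for 0.3 s.
2. the teacup stands on the board with its foot inside the red ring (horizontal distance between cup_mid and ring_red below 0.016 m and angle between cup_mid's own z axis and vertical below 0.08 rad and height (world z) of cup_mid below 0.053 m), for 0.3 s.
At the end, for the whole second after the job is handed in: The jar stands upright on the board with its axis within 16 mm of the green ring's centre (its foot inside the ring), the lid seated on it (within 6 mm of centred, not raised or tilted); the teacup stands upright on the board within 16 mm of the red ring's centre; both at rest (all of step 1 and all of step 2 and linear speed of each of jar, cup below 0.01 m/s); the robot touches nothing.
It fails at once if the jar or the teacup is lifted more than 6 mm off the board (height (world z) of jar_mid above 0.07 m or height (world z) of cup_mid above 0.055 m).
It fails at once if a pot tips by more than 0.2 rad (angle between any of jar_mid, cup_mid's own z axis and vertical above 0.2 rad).
It fails at once if the lid comes off its seat on the jar (horizontal distance between lid_rim and jar_mid above 0.012 m or z of lid_rim in the frame of jar_mid above 0.03 m).
It fails at once if the two pots knock together (contact force between jar and cup above 0.3 N).
It fails at once if the dish or the stirring stick is moved more than 15 mm (distance of any of dish, stir_stick from where it was at the start of the episode above 0.015 m).
It also fails if it takes over 56 s, if anything falls off the work surface, if the arm or the gripper's body presses on something with over 40 N, if the wrist force passes 120 N, or if a joint passes its speed limit or range.

### The arm

A 6-joint arm with a two-finger parallel gripper is mounted at the origin on the work surface. World frame = base frame: x ahead of the robot, y to its left, z up, the work surface at z = 0. Lengths are in m, angles in degrees, forces in N, time in s.
With the tool pointing down it reaches from about 0.4 to 0.825 m from the base axis. Payload 7 kg.
Tool frame: the origin (TCP) lies midway between the tips of the shut fingers; the grasp point (between the pads) lies 19 mm behind it; z points along the fingers, y is the direction in which the jaws open and shut (so a half turn about z gives the same grasp; the last joint's range is limited). The gripper opens to 88 mm and grips with 3 to 60 N. Pads are 19 mm wide; open, the fingers measure 130 mm over their backs; the gripper's body (78 mm by 193 mm) begins 47 mm behind the grasp point.
Start: joints at [16.507, 20.546, 0.682, 0, -70.136, -16.507], TCP at [0.675, -0, 0.227] pointing down, gripper open.
Joint ranges: [-176.03, 176.03], [-82.01, 121.73], [-58.28, 71.71], [-173.87, 95.51], [-174.79, -0.11], [-173.66, 173.66]. Speed limits (degrees/s): [136.94, 136.94, 172.46, 180, 180, 180].

### API

Orientations are given as [roll, pitch, yaw] about the fixed x, y, z axes, in that order (R = Rz(yaw) Ry(pitch) Rx(roll)).
In Python, from plant import get_state, capture, get_calibration, close_job, boxes_of, cut_out gives the robot as it stands.
- The arm moves only by the tool apply_moves, never from a script. Its argument "commands" is a list of rows, each an object with "grip": the closure, from 0 (fully open) to 1 (shut); "slide": the shift along the tool's x, y, z in m, a list of three; "roll": the turn about the tool's z in degrees. In form: [{"grip": grip, "slide": [x, y, z], "roll": roll}, ...]. A call has 1 to 5 rows; each row is the pose to reach, as a shift and turn from the pose commanded when the call began, along the tool's axes at that moment; what a row does not reach only later rows make up. A row lasts 1/8 s, in which the tool goes at most 62.5 mm and 10.7 degrees, less where a joint would pass 70% of its speed; a pose out of reach is approached as far as the arm can. A call with a gripper value outside its range is refused whole. The fingers move at their own pace and stop on an object; "grip_force" is the grip in N (left out, the last holds). Time passes only in rows, so rows that repeat a pose let the fingers close. It gives the time, the measured TCP pose, the force and the opening at its end, in the units of the state.
- get_state(): the state, without advancing time (a new reading comes with each control period).
- capture(name): name is "scene" or "side" or "wrist"; returns (picture, depth): 480x640x3 uint8, red, green, blue; 480x640 float32, m along the optical axis (not along the pixel's ray), 0 where there is no reading.
- get_calibration(name): a dict with "mtx" (3x3 intrinsics, pixels), "R" (3x3) and "t" (3): a world point X has camera coordinates R X + t. Camera axes: x right, y down, z forward; pixel columns grow to the right and rows downward; lengths in m; the calibration is good to about 2 mm. The wrist camera is an equidistant fisheye: a pixel r from the principal point sees the ray r / f radians off the axis. A picture is of the moment at which its call begins: read the wrist's pose just before it. get_calibration takes no time and is no camera call; for the wrist camera it gives the pose at the moment of the call.
- close_job(): hands the job in, once; it reports no verdict.
Trained networks look in the newest picture that a camera, given by its name, has taken for a name from the list of things; names that differ only in an ending like _2 or _b are one class to them, and where a whole thing is asked for, a point or a joint stands for the part that bears it (a point fixed in the world has none). Each returns a list of dicts, best first, with "score" (0 to 1); they miss things now and then, are a little off and sometimes report something else, mostly with a low value. They report only what shows in the picture. A call takes as long as a camera call. They do not tell look-alikes from the thing itself.
- boxes_of(name, camera): "position" ([x, y, z] in m, in the coordinates of the camera as it stood for that picture, good to about 4 mm: the middle of the surface that is visible of it).
- cut_out(name, camera): "mask" (480x640 bool, what is visible of it).
The state is a dict: "time_s": time; "joints": joint angles; "qd": joint speeds; "joint_torque": joint torques, N m; "tcp_pos": TCP position; "eef_rot": TCP orientation; "contact_force": force on the tool from outside, world axes, zero at the start; "moment": the same for the moment, N m; "gripper_width": finger opening in m.
Only numpy, scipy, OpenCV 4.12 (cv2) and the standard library are available. Lean on these libraries where they do the work, as an engineer would, in place of code of your own. Each camera call takes 0.05 s, during which the arm holds its last target.

## Working session

There is one attempt and no reset: what is moved stays moved. The work goes in short steps, Python scripts to look and compute and a tool call to move; the robot and the scene stay as the last step left them, time stands still between calls to the robot, and variables do not carry over. Pictures are saved under pics/ and viewed, and the job is handed in when it is done.

Besides the shell and the picture viewer there is one more tool, called after "Emit:" by a JSON object that holds its "fn" and its "kwargs", one argument or row to a line. apply_moves: Moves the arm, as the interface text tells. Its arguments: {"type":"object","properties":{"commands":{"type":"array"},"grip_force":{"type":"number"}},"required":["commands"]}

```bash
mkdir -p pics; ls; cat > h.py <<'E'
import numpy as np, cv2
from plant import *
def snap(cam,fn):
    c=get_calibration(cam); im,d=capture(cam)
    cv2.imwrite('pics/'+fn,cv2.cvtColor(im,cv2.COLOR_RGB2BGR)); return im,d,c
def world(c,p): return np.array(c['R']).T@(np.array(p)-np.array(c['t']))
def pix(c,u,v,d):
    K=np.array(c['mtx']); return world(c,[(u-K[0,2])/K[0,0]*d,(v-K[1,2])/K[1,1]*d,d])
def pixz(c,u,v,z):
    K=np.array(c['mtx']);R=np.array(c['R']);t=np.array(c['t'])
    r=R.T@np.array([(u-K[0,2])/K[0,0],(v-K[1,2])/K[1,1],1]);o=-R.T@t
    return o+r*(z-o[2])/r[2]
E
python3 - <<'E'
from h import *
s=get_state(); print(s)
for cam in ['scene','side']:
    im,d,c=snap(cam,cam+'0.png')
    for n in ['jar_mid','lid_rim','cup_mid','ring_blue','ring_red','ring_green','dish','stir_stick','ware_board']:
        for b in boxes_of(n,cam)[:4]: print(cam,n,round(b['score'],2),world(c,b['position']).round(4))
E
```

```text
pics
{'time_s': 0.0, 'joints': array([ 1.65062917e+01,  2.05907157e+01,  6.36288678e-01, -2.06386704e-02,
       -7.01345994e+01, -1.65064439e+01]), 'qd': array([ 0.01738623,  0.03336788,  0.03154344, -0.07618002,  0.03014698,
       -0.06934673]), 'joint_torque': array([-8.00930356e-04, -5.82726967e+01,  2.93058443e+01,  6.99745238e+00,
        6.93249181e-03, -2.06530804e-04]), 'tcp_pos': array([ 6.74538318e-01, -2.25939636e-05,  2.25648266e-01]), 'eef_rot': array([ 1.79909130e+02, -6.69468738e-03, -9.00071752e+01]), 'contact_force': array([ 0.23304903, -0.72934263, -0.79687564]), 'moment': array([-0.02904631, -0.00533823, -0.01890486]), 'gripper_width': 0.08751855537033267}
scene jar_mid 0.78 [ 0.5116 -0.1263  0.0589]
scene lid_rim 0.93 [ 0.3859 -0.3011  0.0113]
scene lid_rim 0.84 [ 0.6312 -0.3365  0.0168]
scene lid_rim 0.8 [ 0.4259 -0.3984  0.0102]
scene lid_rim 0.69 [ 0.4882 -0.1259  0.0925]
scene cup_mid 0.93 [ 0.636  -0.0304  0.0507]
scene cup_mid 0.54 [0.4837 0.0455 0.0188]
scene ring_blue 0.52 [ 0.6568 -0.06    0.021 ]
scene ring_red 0.59 [ 0.5067 -0.1326  0.0147]
scene ring_green 0.62 [ 0.6341 -0.0327  0.0521]
scene ring_green 0.52 [0.4799 0.0458 0.0201]
scene dish 0.81 [0.5098 0.2866 0.0153]
scene stir_stick 0.79 [ 0.5329 -0.3229  0.0025]
scene ware_board 0.67 [ 0.6439 -0.0678  0.0166]
side jar_mid 0.98 [ 0.4766 -0.0925  0.0567]
side lid_rim 0.71 [ 0.48   -0.1085  0.0949]
side lid_rim 0.65 [ 0.6228 -0.3287  0.008 ]
side lid_rim 0.6 [ 0.3768 -0.2944  0.0096]
side lid_rim 0.55 [ 0.2689 -0.2265  0.0132]
side cup_mid 0.91 [ 0.6363 -0.0133  0.0606]
side ring_blue 0.66 [ 0.6219 -0.0122  0.02  ]
side ring_red 0.67 [ 0.4844 -0.096   0.0133]
side ring_green 0.8 [0.4769 0.0877 0.0148]
side dish 0.87 [0.5276 0.2724 0.0141]
side stir_stick 0.55 [ 0.5254 -0.3389  0.0056]
side stir_stick 0.23 [ 0.4832 -0.0966  0.0133]
side ware_board 0.74 [0.5653 0.0344 0.0208]
```

View pics/scene0.png

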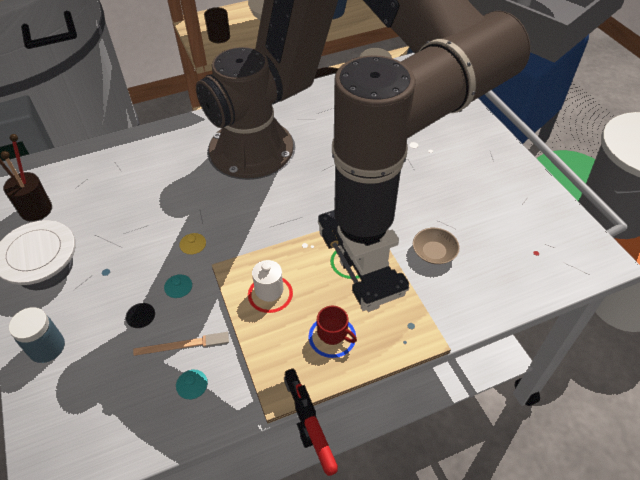

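View pics/side0.png

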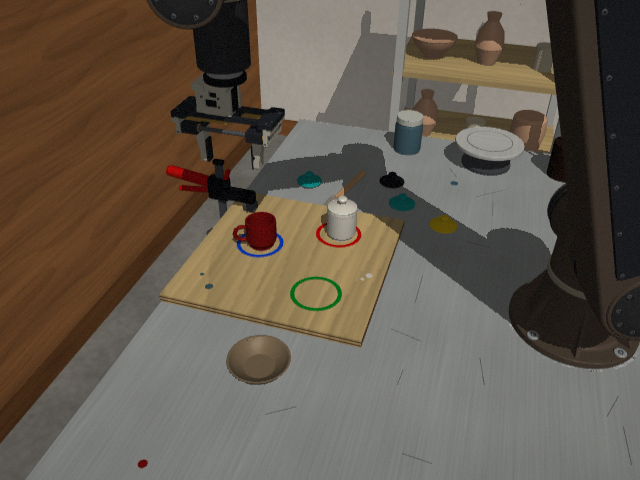

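```bash
python3 - <<'E'
from h import *
im,d,c=snap('wrist','wrist0.png'); print(c)
E
```

```text
{'mtx': array([[371.64829954,   0.        , 317.67356612],
       [  0.        , 371.64829954, 243.58485728],
       [  0.        ,   0.        ,   1.        ]]), 'R': array([[-9.99999386e-01,  9.50489252e-05,  1.10401495e-03],
       [ 3.91674404e-04,  9.62319005e-01,  2.71922746e-01],
       [-1.03656860e-03,  2.71923011e-01, -9.62318451e-01]]), 't': array([ 0.67381142, -0.03339887,  0.39131158])}
```

View pics/wrist0.png

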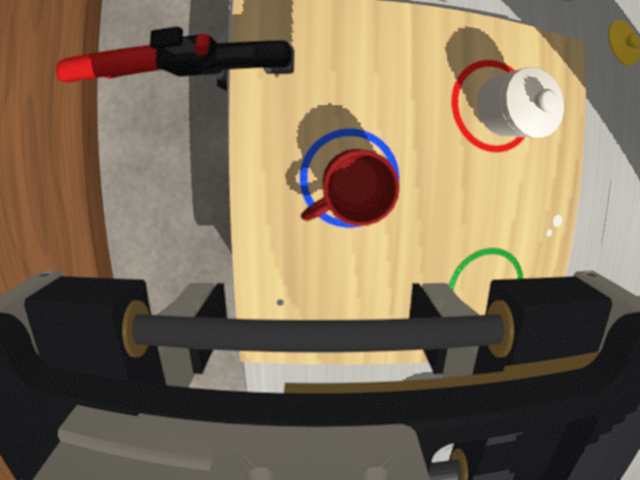

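```bash
cat >> h.py <<'E'
from scipy.optimize import least_squares
def rays(c,cam,u,v):
    K=np.array(c['mtx']); a=(np.asarray(u,float)-K[0,2])/K[0,0]; b=(np.asarray(v,float)-K[1,2])/K[1,1]
    if cam=='wrist':
        th=np.hypot(a,b)+1e-12; s=np.sin(th)/th; r=np.stack([a*s,b*s,np.cos(th)],-1)
    else: r=np.stack([a,b,np.ones_like(a)],-1)
    R=np.array(c['R']); return -R.T@np.array(c['t']), r@R
def onz(c,cam,u,v,z):
    o,r=rays(c,cam,u,v); return o+r*((z-o[2])/r[...,2])[...,None]
def hsv(im): return cv2.cvtColor(im,cv2.COLOR_RGB2HSV)
def colmask(im,col):
    h=hsv(im).astype(int);H,S,V=h[...,0],h[...,1],h[...,2]
    if col=='red': return ((H<6)|(H>174))&(S>150)&(V>110)
    if col=='blue': return (H>100)&(H<130)&(S>120)&(V>60)
    if col=='green': return (H>50)&(H<80)&(S>120)&(V>50)
def ringfit(c,cam,m,p0,rad=.046,z=.018):
    v,u=np.nonzero(m); P=onz(c,cam,u,v,z)[:,:2]
    P=P[np.abs(np.hypot(*(P-p0).T)-rad)<.03]
    if len(P)<20: return None
    f=lambda q:np.hypot(*(P-q).T)-rad
    r=least_squares(f,p0,loss='soft_l1',f_scale=.003)
    P=P[np.abs(f(r.x))<.007]; r=least_squares(f,r.x,loss='soft_l1',f_scale=.003)
    return r.x.round(4),len(P),f(r.x).std().round(4)
E
python3 - <<'E'
from h import *
g={'red':[.485,-.115],'blue':[.635,-.035],'green':[.477,.075]}
for cam in ['scene','side','wrist']:
    im,d,c=snap(cam,cam+'1.png')
    for k in g: print(cam,k,ringfit(c,cam,colmask(im,k),np.array(g[k])))
    for n in ['jar_mid','cup_mid','lid_rim']:
        for b in cut_out(n,cam)[:4]:
            m=b['mask']; v,u=np.nonzero(m)
            if len(u)==0: continue
            print(cam,n,round(b['score'],2),len(u),u.min(),u.max(),v.min(),v.max())
            if n!='lid_rim': np.save(f'pics/m_{cam}_{n}.npy',m) if b['score']>.5 else 0
    if cam!='wrist':
        v,u=np.nonzero(d>0)
        o,r=rays(c,cam,u,v); P=o+r*d[v,u][:,None]
        for nm,q,z0,z1,R in [('jar',[.485,-.115],.03,.085,.032),('cup',[.635,-.035],.035,.078,.0325)]:
            k=(np.hypot(*(P[:,:2]-q).T)<.09)&(P[:,2]>z0)&(P[:,2]<z1); Q=P[k][:,:2]
            f=lambda x:np.hypot(*(Q-x).T)-R
            s=least_squares(f,q,loss='soft_l1',f_scale=.002); print(cam,nm,s.x.round(4),k.sum(),np.median(np.abs(f(s.x))))
            print(' above',[ (P[(np.hypot(*(P[:,:2]-q).T)<.05)&(P[:,2]>.02)][:,2].max())])
            e=np.hypot(*(Q-s.x).T); H=Q[(e>.04)&(e<.065)]
            if nm=='cup' and len(H): w=H.mean(0)-s.x; print(' handle',len(H),w,np.degrees(np.arctan2(w[1],w[0])))
E
```

```text
scene red (array([ 0.4892, -0.1211]), 284, np.float64(0.0022))
scene blue (array([ 0.642 , -0.0376]), 270, np.float64(0.002))
scene green (array([0.4791, 0.0832]), 100, np.float64(0.0017))
scene jar_mid 0.95 472 253 283 276 301
scene cup_mid 0.91 1190 316 356 306 345
scene lid_rim 0.89 559 125 154 304 327
scene lid_rim 0.77 538 164 191 274 297
scene lid_rim 0.77 434 180 205 233 253
scene lid_rim 0.75 717 176 207 369 398
scene jar [ 0.4822 -0.1205] 415 0.0006739012470083489
 above [np.float64(0.11612776929954083)]
scene cup [ 0.6402 -0.0349] 751 0.002389714010485395
 above [np.float64(0.6698488877183348)]
 handle 66 [0.04177831 0.02402889] 29.905458141702645
side red (array([ 0.4908, -0.1187]), 183, np.float64(0.0021))
side blue (array([ 0.6434, -0.0351]), 182, np.float64(0.002))
side green (array([0.4812, 0.0857]), 378, np.float64(0.0021))
side jar_mid 0.65 743 327 356 211 241
side jar_mid 0.44 410 290 341 277 310
side cup_mid 0.79 1186 233 276 212 250
side cup_mid 0.45 22844 160 403 159 346
side lid_rim 0.94 426 328 356 196 215
side lid_rim 0.85 382 430 456 215 233
side lid_rim 0.82 293 380 403 172 188
side lid_rim 0.61 341 389 414 194 210
side jar [ 0.4847 -0.1183] 620 0.0010106244635455074
 above [np.float64(0.11650134567885861)]
side cup [ 0.64  -0.031] 968 0.0023207434610504635
 above [np.float64(0.5307116928077446)]
 handle 76 [0.04098844 0.02616073] 32.54790905980238
wrist red (array([ 0.4892, -0.121 ]), 1092, np.float64(0.0019))
wrist blue (array([ 0.6423, -0.0378]), 1307, np.float64(0.002))
wrist green (array([0.4795, 0.0835]), 525, np.float64(0.0018))
wrist jar_mid 0.66 1751 476 526 70 136
wrist cup_mid 0.93 5189 300 399 148 226
wrist lid_rim 0.57 3276 504 563 66 136
wrist lid_rim 0.57 1125 608 639 20 65
```

```bash
python3 - <<'E'
from h import *
for cam in ['scene','side']:
    im,d,c=snap(cam,cam+'2.png')
    v,u=np.nonzero(d>0); o,r=rays(c,cam,u,v); P=o+r*d[v,u][:,None]
    k=(P[:,0]>.62)&(P[:,1]<-.07)&(P[:,1]>-.3)&(P[:,2]>.035)&(P[:,2]<.16)&(P[:,0]<.95)
    Q=P[k]
    for x in np.arange(.62,.9,.02):
        q=Q[(Q[:,0]>=x)&(Q[:,0]<x+.02)]
        if len(q): print(cam,round(x,2),len(q),q[:,1].min().round(3),q[:,1].max().round(3),q[:,2].max().round(3))
    b=(np.abs(P[:,2]-.018)<.003)
print(get_state()['time_s'])
E
```

```text
scene 0.68 4 -0.165 -0.149 0.062
scene 0.7 122 -0.167 -0.144 0.071
scene 0.72 111 -0.167 -0.144 0.072
scene 0.74 54 -0.166 -0.15 0.115
scene 0.76 130 -0.17 -0.142 0.139
scene 0.78 272 -0.17 -0.142 0.137
scene 0.8 197 -0.17 -0.143 0.092
scene 0.82 145 -0.168 -0.145 0.092
scene 0.84 153 -0.169 -0.144 0.094
scene 0.86 157 -0.169 -0.145 0.096
scene 0.88 165 -0.169 -0.145 0.1
scene 0.9 175 -0.17 -0.145 0.1
side 0.62 1 -0.07 -0.07 0.075
side 0.68 19 -0.163 -0.138 0.064
side 0.7 140 -0.161 -0.134 0.068
side 0.72 120 -0.162 -0.137 0.069
side 0.74 124 -0.162 -0.138 0.112
side 0.76 321 -0.163 -0.134 0.136
side 0.78 284 -0.163 -0.133 0.136
side 0.8 139 -0.166 -0.136 0.091
side 0.82 141 -0.165 -0.139 0.09
side 0.84 140 -0.163 -0.139 0.091
side 0.86 133 -0.163 -0.14 0.095
side 0.88 109 -0.167 -0.14 0.097
side 0.9 67 -0.166 -0.14 0.099
1.75
```

Emit:
{"fn": "apply_moves", "kwargs": {
  "commands": [
    {"grip": 0, "slide": [0.024, 0.038, 0], "roll": -10},
    {"grip": 0, "slide": [0.048, 0.077, 0], "roll": -20},
    {"grip": 0, "slide": [0.072, 0.115, 0], "roll": -30},
    {"grip": 0, "slide": [0.096, 0.153, 0], "roll": -40},
    {"grip": 0, "slide": [0.12, 0.192, 0], "roll": -50}
  ],
  "grip_force": 8
}}

```text
time_s: 2.38
tcp_pos: [0.4818, -0.1207, 0.2267]
eef_rot: [-180.0, -0.0, -39.7]
contact_force: [0.5, -0.2, 0.6]
gripper_width: 0.0878
```

Emit:
{"fn": "apply_moves", "kwargs": {
  "commands": [
    {"grip": 0, "slide": [0, 0, 0], "roll": -10},
    {"grip": 0, "slide": [0, 0, 0], "roll": -20},
    {"grip": 0, "slide": [0, 0, 0], "roll": -30},
    {"grip": 0, "slide": [0, 0, 0], "roll": -40},
    {"grip": 0, "slide": [0, 0, 0], "roll": -40}
  ]
}}

```text
time_s: 3.0
tcp_pos: [0.483, -0.12, 0.2267]
eef_rot: [-180.0, -0.0, -0.1]
contact_force: [-0.7, 0.6, -0.0]
gripper_width: 0.0877
```

```bash
python3 - <<'E'
from h import *
s=get_state(); print(s['tcp_pos'],s['eef_rot'],s['joints'],s['time_s'])
im,d,c=snap('wrist','wrist2.png')
print(ringfit(c,'wrist',colmask(im,'red'),np.array([.4895,-.1205])))
# lid outline in wrist: predict circle for jar at (.483,-.1195)
K=c['mtx']
def proj(P):
    q=P@c['R'].T+c['t']; th=np.arctan2(np.hypot(q[:,0],q[:,1]),q[:,2]); ph=np.arctan2(q[:,1],q[:,0])
    return np.stack([K[0,0]*th*np.cos(ph)+K[0,2],K[1,1]*th*np.sin(ph)+K[1,2]],1)
a=np.linspace(0,2*np.pi,60)
o=cv2.cvtColor(im,cv2.COLOR_RGB2BGR)
for z,r in [(.088,.032),(.115,.0),(.028,.032)]:
    pts=proj(np.stack([.483+r*np.cos(a),-.1195+r*np.sin(a),z+0*a],1))
    for p in pts: cv2.circle(o,tuple(int(x) for x in p),1,(255,0,255),-1)
cv2.imwrite('pics/wrist2o.png',o)
E
```

```text
[ 0.48296528 -0.12002755  0.22669109] [-1.79998009e+02 -1.45358873e-02 -6.91939610e-02] [ 8.71265610e+00  3.64670585e+00 -2.11522955e+01  2.77328812e-04
 -6.51863293e+01  8.12180338e+01] 3.0
(array([ 0.4895, -0.1209]), 1303, np.float64(0.002))
```

View pics/wrist2o.png

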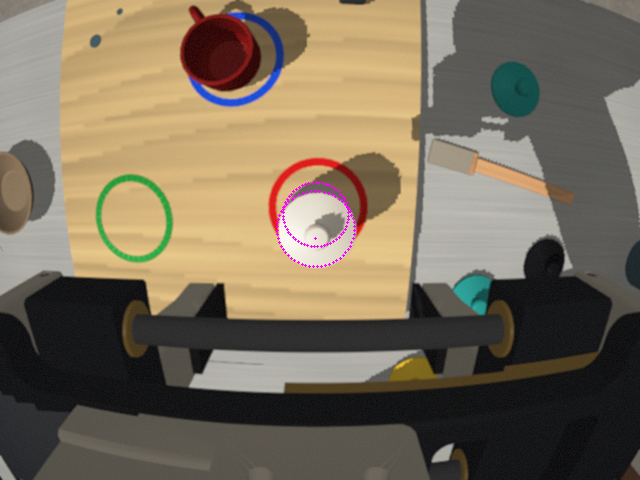

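Emit:
{"fn": "apply_moves", "kwargs": {
  "commands": [
    {"grip": 0, "slide": [0, 0, 0.05], "roll": 0},
    {"grip": 0, "slide": [0, 0, 0.1], "roll": 0},
    {"grip": 0, "slide": [0, 0, 0.14], "roll": 0},
    {"grip": 0, "slide": [0, 0, 0.162], "roll": 0},
    {"grip": 0, "slide": [0, 0, 0.174], "roll": 0}
  ]
}}

```text
time_s: 3.68
tcp_pos: [0.4825, -0.1201, 0.0514]
eef_rot: [180.0, 0.1, -0.2]
contact_force: [-0.0, 0.1, 0.3]
gripper_width: 0.0875
```

```bash
python3 - <<'E'
from h import *
s=get_state(); print(s['tcp_pos'],s['contact_force'])
im,d,c=snap('side','side3.png')
cv2.imwrite('pics/side3c.png',cv2.resize(cv2.cvtColor(im[120:320,200:460],cv2.COLOR_RGB2BGR),None,fx=3,fy=3))
E
```

```text
[ 0.48250625 -0.12007533  0.05141839] [-0.03829231  0.08454079  0.26115569]
```

View pics/side3c.png

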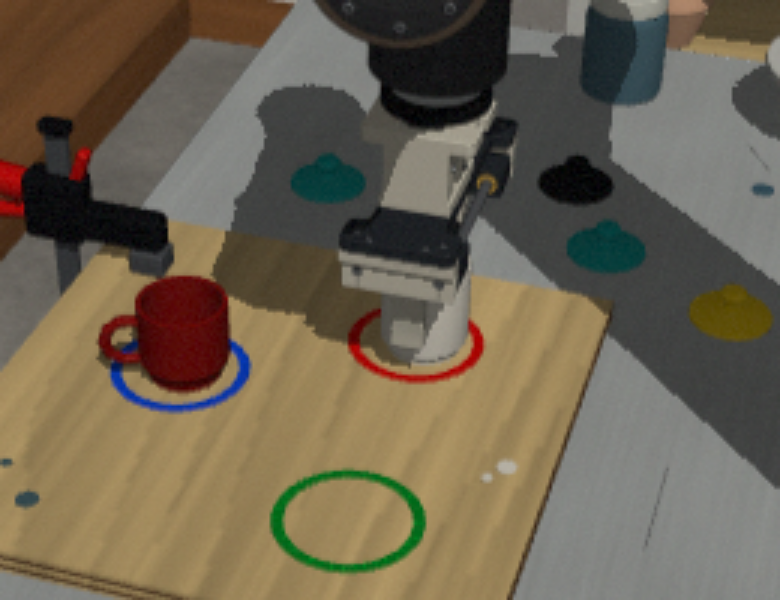

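Emit:
{"fn": "apply_moves", "kwargs": {
  "commands": [
    {"grip": 0, "slide": [0, 0, -0.002], "roll": 0},
    {"grip": 0.25, "slide": [0, 0, -0.002], "roll": 0},
    {"grip": 0.4, "slide": [0, 0, -0.002], "roll": 0},
    {"grip": 0.4, "slide": [0, 0, -0.002], "roll": 0},
    {"grip": 0.4, "slide": [0, 0, -0.002], "roll": 0}
  ]
}}

```text
time_s: 4.35
tcp_pos: [0.4833, -0.1199, 0.0551]
eef_rot: [-180.0, -0.0, 0.0]
contact_force: [-1.9, 2.3, 5.7]
gripper_width: 0.0636
```

Emit:
{"fn": "apply_moves", "kwargs": {
  "commands": [
    {"grip": 0.4, "slide": [0, 0, 0], "roll": 0},
    {"grip": 0.4, "slide": [0, 0, 0], "roll": 0}
  ]
}}

```text
time_s: 4.6
tcp_pos: [0.4833, -0.1199, 0.0551]
eef_rot: [-180.0, -0.0, 0.0]
contact_force: [-1.5, 1.6, 6.8]
gripper_width: 0.0638
```

```bash
python3 - <<'E'
from h import *
s=get_state(); print(s['tcp_pos'],s['contact_force'],s['moment'],s['gripper_width'])
im,d,c=snap('side','side4.png')
cv2.imwrite('pics/side4c.png',cv2.resize(cv2.cvtColor(im[120:320,200:460],cv2.COLOR_RGB2BGR),None,fx=3,fy=3))
im,d,c=snap('wrist','wrist4.png')
E
```

```text
[ 0.48329324 -0.11992054  0.05510062] [-1.48351498  1.63253863  6.77765722] [ 0.6450774   0.63007025 -0.01123352] 0.06382703041550429
```

View pics/side4c.png

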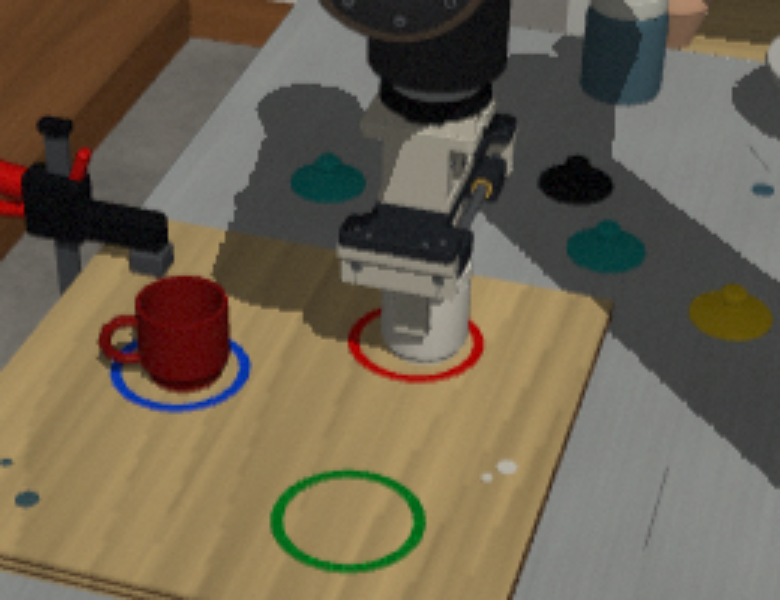

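View pics/wrist4.png

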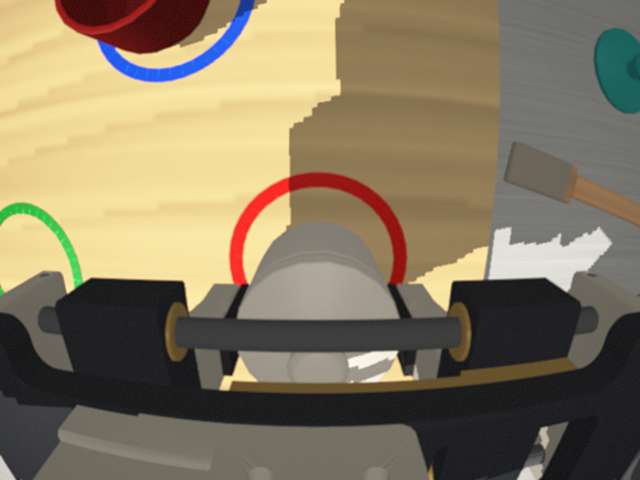

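Emit:
{"fn": "apply_moves", "kwargs": {
  "commands": [
    {"grip": 0.4, "slide": [0, -0.003, 0], "roll": 0},
    {"grip": 0.4, "slide": [0, -0.01, 0], "roll": 0},
    {"grip": 0.4, "slide": [0, -0.018, 0], "roll": 0},
    {"grip": 0.4, "slide": [0, -0.026, 0], "roll": 0},
    {"grip": 0.4, "slide": [0, -0.034, 0], "roll": 0}
  ]
}}

```text
time_s: 5.32
tcp_pos: [0.4834, -0.0864, 0.0551]
eef_rot: [179.9, -0.0, 0.0]
contact_force: [0.6, -5.7, 5.8]
gripper_width: 0.0638
```

```bash
python3 - <<'E'
from h import *
s=get_state(); print(s['tcp_pos'],s['contact_force'],s['moment'],s['gripper_width'])
im,d,c=snap('side','side5.png')
cv2.imwrite('pics/side5c.png',cv2.resize(cv2.cvtColor(im[120:320,200:460],cv2.COLOR_RGB2BGR),None,fx=3,fy=3))
E
```

```text
[ 0.48335573 -0.0864406   0.05508618] [ 0.56698229 -5.74115244  5.78323097] [-2.300649   -0.0427838  -0.05701839] 0.06378939169484918
```

View pics/side5c.png

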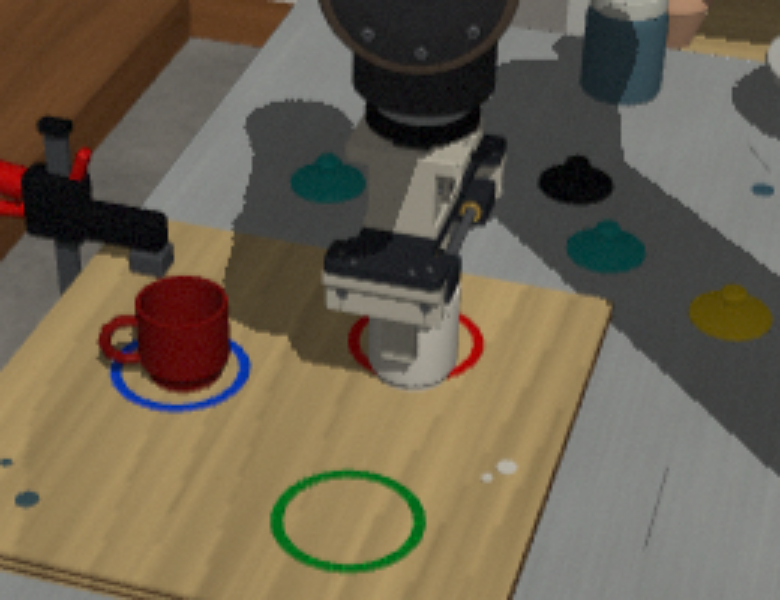

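Emit:
{"fn": "apply_moves", "kwargs": {
  "commands": [
    {"grip": 0.4, "slide": [0, -0.01, 0], "roll": 0},
    {"grip": 0.4, "slide": [0, -0.02, 0], "roll": 0},
    {"grip": 0.4, "slide": [0, -0.03, 0], "roll": 0},
    {"grip": 0.4, "slide": [-0.001, -0.04, 0], "roll": 0},
    {"grip": 0.4, "slide": [-0.001, -0.05, 0], "roll": 0}
  ]
}}

```text
time_s: 6.0
tcp_pos: [0.4822, -0.0364, 0.0551]
eef_rot: [179.9, -0.0, 0.0]
contact_force: [-0.7, -5.9, 6.5]
gripper_width: 0.0637
```

Emit:
{"fn": "apply_moves", "kwargs": {
  "commands": [
    {"grip": 0.4, "slide": [0, -0.01, 0], "roll": 0},
    {"grip": 0.4, "slide": [0, -0.02, 0], "roll": 0},
    {"grip": 0.4, "slide": [0, -0.03, 0], "roll": 0},
    {"grip": 0.4, "slide": [-0.001, -0.04, 0], "roll": 0},
    {"grip": 0.4, "slide": [-0.001, -0.05, 0], "roll": 0}
  ]
}}

```text
time_s: 6.62
tcp_pos: [0.481, 0.0135, 0.0551]
eef_rot: [179.9, 0.0, 0.0]
contact_force: [0.1, -6.9, 7.0]
gripper_width: 0.064
```

Emit:
{"fn": "apply_moves", "kwargs": {
  "commands": [
    {"grip": 0.4, "slide": [0, -0.01, 0], "roll": 0},
    {"grip": 0.4, "slide": [0, -0.02, 0], "roll": 0},
    {"grip": 0.4, "slide": [0, -0.03, 0], "roll": 0},
    {"grip": 0.4, "slide": [-0.001, -0.04, 0], "roll": 0},
    {"grip": 0.4, "slide": [-0.001, -0.05, 0], "roll": 0}
  ]
}}

```text
time_s: 7.25
tcp_pos: [0.4798, 0.0632, 0.0551]
eef_rot: [179.9, 0.0, 0.0]
contact_force: [0.5, -6.9, 9.1]
gripper_width: 0.0637
```

Emit:
{"fn": "apply_moves", "kwargs": {
  "commands": [
    {"grip": 0.4, "slide": [0, -0.008, 0], "roll": 0},
    {"grip": 0.4, "slide": [0, -0.014, 0], "roll": 0},
    {"grip": 0.4, "slide": [0, -0.018, 0], "roll": 0},
    {"grip": 0.4, "slide": [0, -0.02, 0], "roll": 0},
    {"grip": 0.4, "slide": [0, -0.02, 0], "roll": 0}
  ]
}}

```text
time_s: 7.88
tcp_pos: [0.4798, 0.0831, 0.055]
eef_rot: [179.9, 0.0, 0.0]
contact_force: [-0.7, -5.9, 9.1]
gripper_width: 0.0641
```

```bash
python3 - <<'E'
from h import *
s=get_state(); print(s['tcp_pos'],s['contact_force'],s['moment'],s['gripper_width'])
im,d,c=snap('side','side6.png')
print(ringfit(c,'side',colmask(im,'green'),np.array([.48,.084])))
cv2.imwrite('pics/side6c.png',cv2.resize(cv2.cvtColor(im[150:350,200:460],cv2.COLOR_RGB2BGR),None,fx=3,fy=3))
E
```

```text
[0.47981562 0.08310643 0.05501373] [-0.6592053  -5.89680106  9.14422939] [-2.30828662  0.24606792  0.05493303] 0.0640825940567072
(array([0.4811, 0.0857]), 295, np.float64(0.0022))
```

View pics/side6c.png

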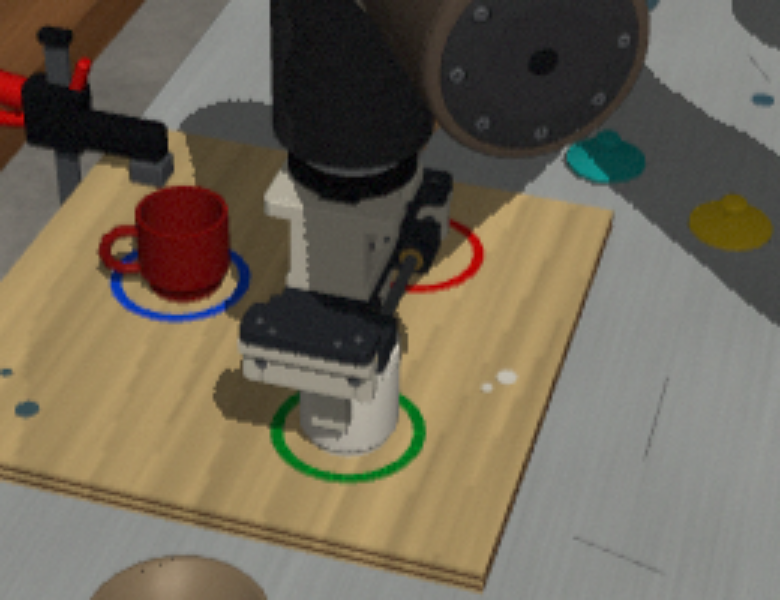

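Emit:
{"fn": "apply_moves", "kwargs": {
  "commands": [
    {"grip": 0.2, "slide": [0, 0, 0], "roll": 0},
    {"grip": 0, "slide": [0, 0, 0], "roll": 0},
    {"grip": 0, "slide": [0, 0, 0], "roll": 0},
    {"grip": 0, "slide": [0, 0, 0], "roll": 0}
  ]
}}

```text
time_s: 8.43
tcp_pos: [0.48, 0.0841, 0.0545]
eef_rot: [180.0, 0.0, 0.0]
contact_force: [-0.2, 0.1, -0.1]
gripper_width: 0.0871
```

Emit:
{"fn": "apply_moves", "kwargs": {
  "commands": [
    {"grip": 0, "slide": [0, 0, -0.01], "roll": 0},
    {"grip": 0, "slide": [0, 0, -0.03], "roll": 0},
    {"grip": 0, "slide": [0, 0, -0.07], "roll": 0},
    {"grip": 0, "slide": [0, 0, -0.11], "roll": 0},
    {"grip": 0, "slide": [0, 0, -0.14], "roll": 0}
  ]
}}

```text
time_s: 9.05
tcp_pos: [0.4803, 0.0841, 0.1972]
eef_rot: [-179.9, -0.1, 0.0]
contact_force: [0.5, 0.6, -0.2]
gripper_width: 0.0877
```

```bash
python3 - <<'E'
from h import *
s=get_state(); print(s['tcp_pos'],s['contact_force'],s['eef_rot'],s['gripper_width'])
for cam in ['side','wrist','scene']:
    im,d,c=snap(cam,cam+'7.png')
    for k,g in {'red':[.4895,-.1205],'green':[.48,.084],'blue':[.6425,-.037]}.items():print(cam,k,ringfit(c,cam,colmask(im,k),np.array(g)))
    if cam!='wrist':
        v,u=np.nonzero(d>0)
        o,r=rays(c,cam,u,v); P=o+r*d[v,u][:,None]
        for nm,q,z0,z1,R in [('jar',[.48,.084],.03,.085,.032),('cup',[.64,-.034],.035,.078,.0325)]:
            k=(np.hypot(*(P[:,:2]-q).T)<.09)&(P[:,2]>z0)&(P[:,2]<z1); Q=P[k][:,:2]
            f=lambda x:np.hypot(*(Q-x).T)-R
            r_=least_squares(f,q,loss='soft_l1',f_scale=.002); print(cam,nm,r_.x.round(4),k.sum(),np.median(np.abs(f(r_.x))))
E
```

```text
[0.48032067 0.08410522 0.19722018] [ 0.45268765  0.61034157 -0.22537813] [-1.79941527e+02 -1.19311259e-01  1.44082025e-02] 0.0877436974805996
side red (array([ 0.4907, -0.1187]), 214, np.float64(0.0021))
side green (array([0.4811, 0.0856]), 296, np.float64(0.0022))
side blue (array([ 0.6433, -0.0351]), 186, np.float64(0.0021))
side jar [0.4812 0.0841] 734 0.0008731012810015704
side cup [ 0.6399 -0.0311] 969 0.0022308950900481322
wrist red (array([ 0.4895, -0.1211]), 1451, np.float64(0.0019))
wrist green (array([0.48  , 0.0835]), 1364, np.float64(0.0019))
wrist blue (array([ 0.6425, -0.0378]), 1208, np.float64(0.002))
scene red (array([ 0.489 , -0.1211]), 368, np.float64(0.0022))
scene green (array([0.4792, 0.0833]), 199, np.float64(0.0018))
scene blue (array([ 0.642 , -0.0377]), 270, np.float64(0.002))
scene jar [0.4785 0.0821] 411 0.0007447514764814325
scene cup [ 0.6402 -0.0349] 741 0.0024885992348050584
```

View pics/side7.png

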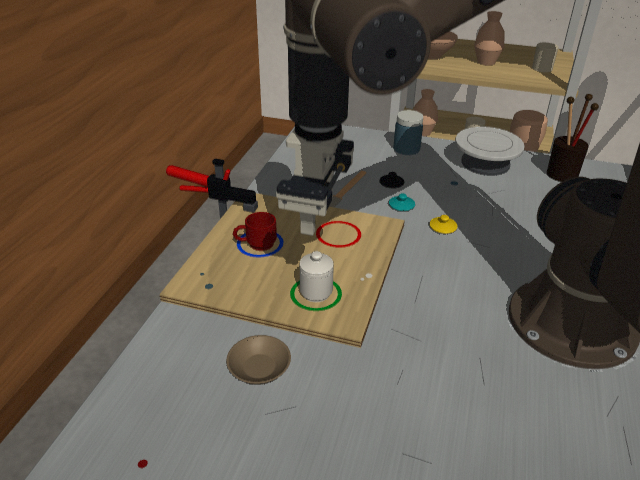

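View pics/wrist7.png

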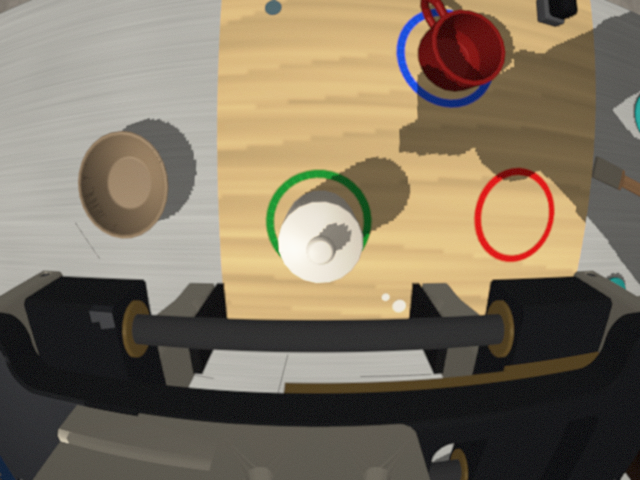

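Emit:
{"fn": "apply_moves", "kwargs": {
  "commands": [
    {"grip": 0, "slide": [0.035, 0.025, -0.02], "roll": -7},
    {"grip": 0, "slide": [0.075, 0.055, -0.02], "roll": -15},
    {"grip": 0, "slide": [0.12, 0.088, -0.02], "roll": -23},
    {"grip": 0, "slide": [0.16, 0.118, -0.02], "roll": -31},
    {"grip": 0, "slide": [0.16, 0.118, -0.02], "roll": -31}
  ]
}}

```text
time_s: 9.82
tcp_pos: [0.6411, -0.0362, 0.212]
eef_rot: [-179.9, 0.2, 30.9]
contact_force: [-1.2, 0.5, -0.8]
gripper_width: 0.0874
```

```bash
python3 - <<'E'
from h import *
s=get_state(); print(s['tcp_pos'],s['eef_rot'])
im,d,c=snap('wrist','wrist8.png')
K=c['mtx']
def proj(P):
    q=P@c['R'].T+c['t']; th=np.arctan2(np.hypot(q[:,0],q[:,1]),q[:,2]); ph=np.arctan2(q[:,1],q[:,0])
    return np.stack([K[0,0]*th*np.cos(ph)+K[0,2],K[1,1]*th*np.sin(ph)+K[1,2]],1)
a=np.linspace(0,2*np.pi,60)
o=cv2.cvtColor(im,cv2.COLOR_RGB2BGR)
for z,r in [(.080,.0325)]:
    pts=proj(np.stack([.640+r*np.cos(a),-.034+r*np.sin(a),z+0*a],1))
    for p in pts: cv2.circle(o,tuple(int(x) for x in p),1,(255,255,0),-1)
l=np.linspace(0,.06,30); t=np.radians(31)
for p in proj(np.stack([.640+l*np.cos(t),-.034+l*np.sin(t),.073+0*l],1)): cv2.circle(o,tuple(int(x) for x in p),1,(255,255,0),-1)
cv2.imwrite('pics/wrist8o.png',o)
E
```

```text
[ 0.64111194 -0.03624775  0.21202545] [-179.94535682    0.19380456   30.93257697]
```

View pics/wrist8o.png

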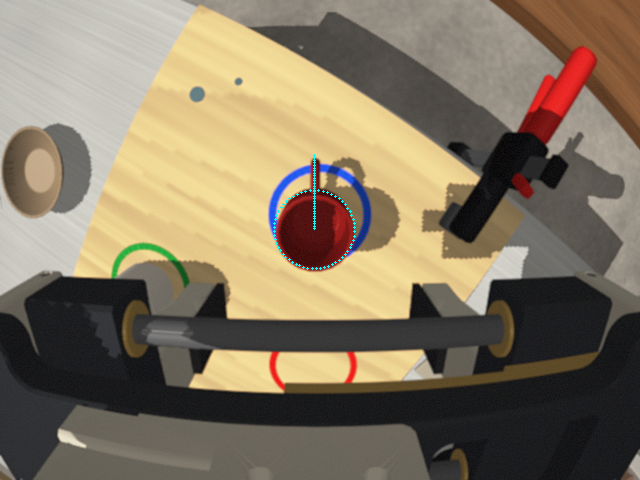

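Emit:
{"fn": "apply_moves", "kwargs": {
  "commands": [
    {"grip": 0, "slide": [0, 0, 0.05], "roll": 0},
    {"grip": 0, "slide": [0, 0, 0.1], "roll": 0},
    {"grip": 0, "slide": [0, 0, 0.145], "roll": 0},
    {"grip": 0, "slide": [0, 0, 0.168], "roll": 0},
    {"grip": 0, "slide": [0, 0, 0.177], "roll": 0}
  ]
}}

```text
time_s: 10.5
tcp_pos: [0.6383, -0.0335, 0.0361]
eef_rot: [-179.9, 0.2, 31.0]
contact_force: [0.2, 0.0, 0.6]
gripper_width: 0.0879
```

Emit:
{"fn": "apply_moves", "kwargs": {
  "commands": [
    {"grip": 0, "slide": [0, 0, 0], "roll": 0},
    {"grip": 0, "slide": [0, 0, 0], "roll": 0}
  ]
}}

```text
time_s: 10.75
tcp_pos: [0.6407, -0.0337, 0.039]
eef_rot: [180.0, -0.1, 31.0]
contact_force: [0.5, -0.9, -0.5]
gripper_width: 0.0877
```

```bash
python3 - <<'E'
from h import *
s=get_state(); print(s['tcp_pos'],s['contact_force'],s['eef_rot'])
im,d,c=snap('side','side9.png')
cv2.imwrite('pics/side9c.png',cv2.resize(cv2.cvtColor(im[120:320,140:400],cv2.COLOR_RGB2BGR),None,fx=3,fy=3))
E
```

```text
[ 0.64072298 -0.0336769   0.03902186] [ 0.5439463  -0.8981806  -0.47655433] [ 1.79955097e+02 -1.12057710e-01  3.10159586e+01]
```

View pics/side9c.png

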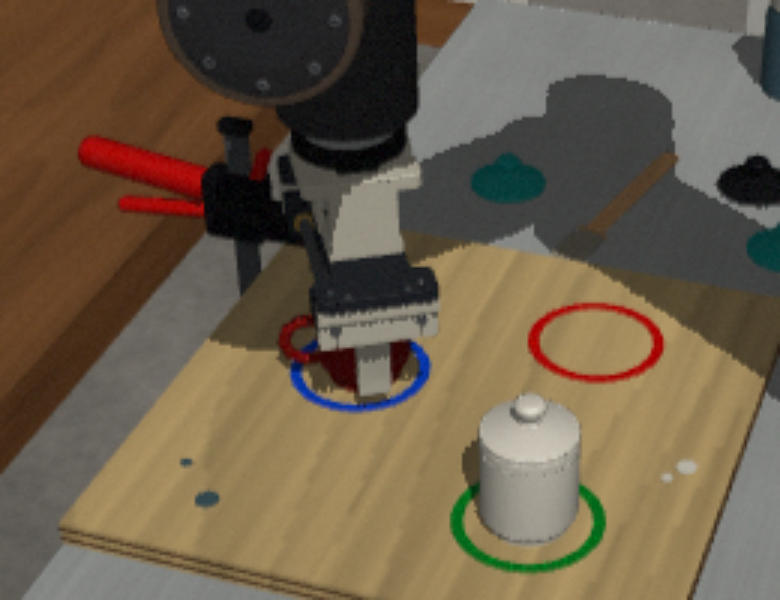

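Emit:
{"fn": "apply_moves", "kwargs": {
  "commands": [
    {"grip": 0, "slide": [0, 0, 0], "roll": 0},
    {"grip": 0, "slide": [0, 0, 0], "roll": 0},
    {"grip": 0.2, "slide": [0, 0, 0], "roll": 0},
    {"grip": 0.4, "slide": [0, 0, 0], "roll": 0},
    {"grip": 0.4, "slide": [0, 0, 0], "roll": 0}
  ],
  "grip_force": 14
}}

```text
time_s: 11.42
tcp_pos: [0.64, -0.0341, 0.0375]
eef_rot: [-180.0, 0.0, 31.0]
contact_force: [0.8, -0.8, -0.2]
gripper_width: 0.0661
```

Emit:
{"fn": "apply_moves", "kwargs": {
  "commands": [
    {"grip": 0.4, "slide": [0, 0, 0], "roll": 0},
    {"grip": 0.4, "slide": [-0.002, 0, 0], "roll": 0},
    {"grip": 0.4, "slide": [-0.007, 0, 0], "roll": 0},
    {"grip": 0.4, "slide": [-0.014, 0, 0], "roll": 0},
    {"grip": 0.4, "slide": [-0.022, 0, 0], "roll": 0}
  ]
}}

```text
time_s: 12.05
tcp_pos: [0.6205, -0.0457, 0.0375]
eef_rot: [-180.0, 0.0, 31.0]
contact_force: [0.4, 0.3, -0.7]
gripper_width: 0.0658
```

```bash
python3 - <<'E'
from h import *
s=get_state(); print(s['tcp_pos'],s['contact_force'],s['moment'],s['gripper_width'])
im,d,c=snap('side','side10.png')
cv2.imwrite('pics/side10c.png',cv2.resize(cv2.cvtColor(im[120:320,140:400],cv2.COLOR_RGB2BGR),None,fx=3,fy=3))
E
```

```text
[ 0.62049094 -0.04566731  0.03752398] [ 0.4374561   0.34177966 -0.65439482] [ 0.06973972 -0.24127663 -0.0223851 ] 0.06583829961619925
```

View pics/side10c.png

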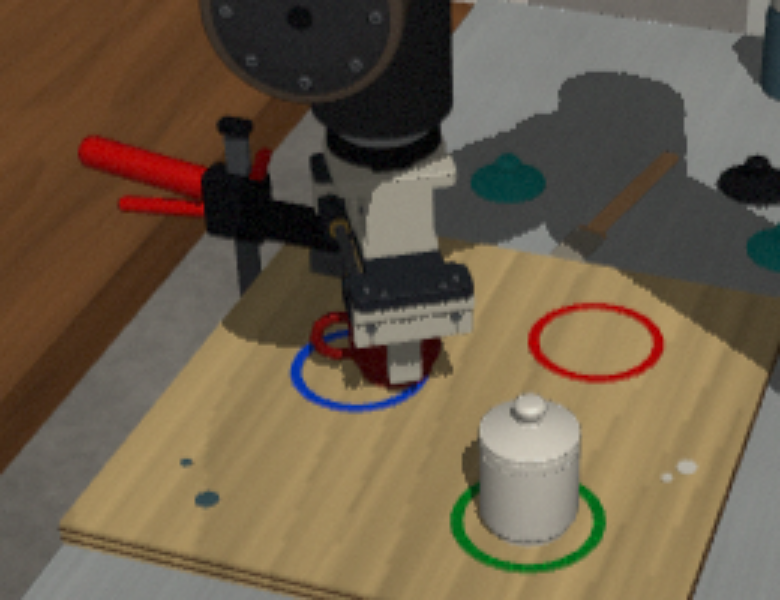

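Emit:
{"fn": "apply_moves", "kwargs": {
  "commands": [
    {"grip": 0.4, "slide": [-0.009, 0, 0], "roll": 0},
    {"grip": 0.4, "slide": [-0.018, -0.001, 0], "roll": 0},
    {"grip": 0.4, "slide": [-0.027, -0.001, 0], "roll": 0},
    {"grip": 0.4, "slide": [-0.036, -0.001, 0], "roll": 0},
    {"grip": 0.4, "slide": [-0.045, -0.001, 0], "roll": 0}
  ]
}}

```text
time_s: 12.72
tcp_pos: [0.5814, -0.068, 0.0375]
eef_rot: [-180.0, 0.0, 31.0]
contact_force: [-0.1, 0.9, -1.9]
gripper_width: 0.0662
```

Emit:
{"fn": "apply_moves", "kwargs": {
  "commands": [
    {"grip": 0.4, "slide": [-0.009, 0, 0], "roll": 0},
    {"grip": 0.4, "slide": [-0.018, -0.001, 0], "roll": 0},
    {"grip": 0.4, "slide": [-0.027, -0.001, 0], "roll": 0},
    {"grip": 0.4, "slide": [-0.036, -0.001, 0], "roll": 0},
    {"grip": 0.4, "slide": [-0.045, -0.001, 0], "roll": 0}
  ]
}}

```text
time_s: 13.35
tcp_pos: [0.5423, -0.0903, 0.0375]
eef_rot: [-180.0, 0.0, 31.0]
contact_force: [0.3, -0.7, -2.9]
gripper_width: 0.066
```

Emit:
{"fn": "apply_moves", "kwargs": {
  "commands": [
    {"grip": 0.4, "slide": [-0.009, 0, 0], "roll": 0},
    {"grip": 0.4, "slide": [-0.018, -0.001, 0], "roll": 0},
    {"grip": 0.4, "slide": [-0.027, -0.001, 0], "roll": 0},
    {"grip": 0.4, "slide": [-0.036, -0.001, 0], "roll": 0},
    {"grip": 0.4, "slide": [-0.045, -0.001, 0], "roll": 0}
  ]
}}

```text
time_s: 13.98
tcp_pos: [0.5034, -0.1126, 0.0376]
eef_rot: [180.0, -0.0, 31.0]
contact_force: [0.1, 1.0, -2.6]
gripper_width: 0.0658
```

Emit:
{"fn": "apply_moves", "kwargs": {
  "commands": [
    {"grip": 0.4, "slide": [-0.007, 0, 0], "roll": 0},
    {"grip": 0.4, "slide": [-0.012, 0, 0], "roll": 0},
    {"grip": 0.4, "slide": [-0.015, 0, 0], "roll": 0},
    {"grip": 0.4, "slide": [-0.016, 0, 0], "roll": 0},
    {"grip": 0.4, "slide": [-0.016, 0, 0], "roll": 0}
  ]
}}

```text
time_s: 14.6
tcp_pos: [0.4903, -0.1205, 0.0376]
eef_rot: [180.0, -0.0, 31.0]
contact_force: [-0.6, -0.4, -2.6]
gripper_width: 0.0657
```

```bash
python3 - <<'E'
from h import *
s=get_state(); print(s['tcp_pos'],s['contact_force'],s['moment'],s['gripper_width'])
im,d,c=snap('side','side11.png')
cv2.imwrite('pics/side11c.png',cv2.resize(cv2.cvtColor(im[120:320,200:460],cv2.COLOR_RGB2BGR),None,fx=3,fy=3))
E
```

```text
[ 0.49030902 -0.12051248  0.03759043] [-0.61276962 -0.44270156 -2.58695397] [-0.12977383  0.03499063 -0.00917343] 0.0657298739922162
```

View pics/side11c.png

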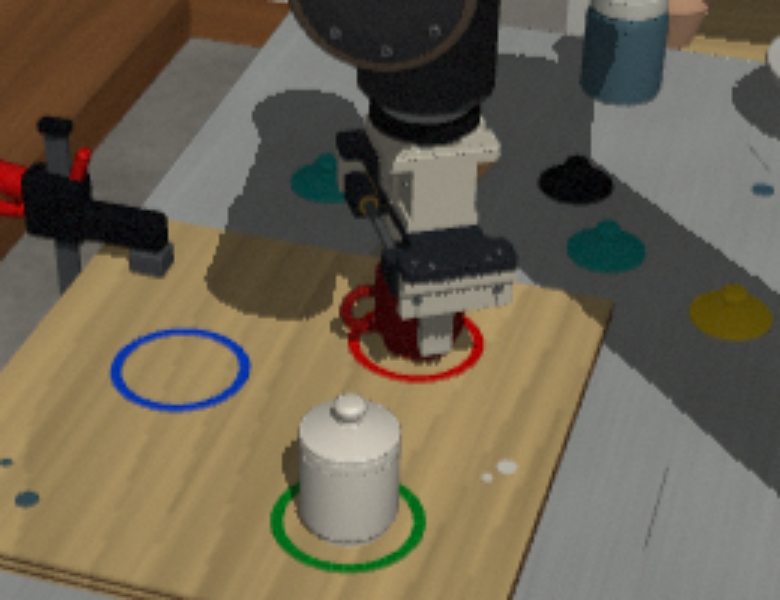

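Emit:
{"fn": "apply_moves", "kwargs": {
  "commands": [
    {"grip": 0.2, "slide": [0, 0, 0], "roll": 0},
    {"grip": 0, "slide": [0, 0, 0], "roll": 0},
    {"grip": 0, "slide": [0, 0, 0], "roll": 0},
    {"grip": 0, "slide": [0, 0, 0], "roll": 0}
  ]
}}

```text
time_s: 15.15
tcp_pos: [0.4902, -0.1205, 0.0376]
eef_rot: [180.0, -0.0, 31.0]
contact_force: [0.3, 0.2, 0.4]
gripper_width: 0.0869
```

Emit:
{"fn": "apply_moves", "kwargs": {
  "commands": [
    {"grip": 0, "slide": [0, 0, -0.01], "roll": 0},
    {"grip": 0, "slide": [0, 0, -0.03], "roll": 0},
    {"grip": 0, "slide": [0, 0, -0.07], "roll": 0},
    {"grip": 0, "slide": [0, 0, -0.11], "roll": 0},
    {"grip": 0, "slide": [0, 0, -0.15], "roll": 0}
  ]
}}

```text
time_s: 15.78
tcp_pos: [0.49, -0.1206, 0.1897]
eef_rot: [180.0, -0.0, 31.0]
contact_force: [0.6, 0.0, -1.2]
gripper_width: 0.0879
```

Emit:
{"fn": "apply_moves", "kwargs": {
  "commands": [
    {"grip": 0, "slide": [0, 0, 0], "roll": 0},
    {"grip": 0, "slide": [0, 0, 0], "roll": 0},
    {"grip": 0, "slide": [0, 0, 0], "roll": 0}
  ]
}}

```text
time_s: 16.15
tcp_pos: [0.4894, -0.1206, 0.1867]
eef_rot: [-179.9, 0.1, 31.0]
contact_force: [0.1, 0.5, -0.1]
gripper_width: 0.0875
```

```bash
python3 - <<'E'
from h import *
s=get_state(); print(s['tcp_pos'],s['contact_force'],s['time_s'])
for cam in ['side','wrist','scene']:
    im,d,c=snap(cam,cam+'12.png')
    for k,g in {'red':[.4895,-.1205],'green':[.48,.084]}.items():print(cam,k,ringfit(c,cam,colmask(im,k),np.array(g)))
    for n in ['dish','stir_stick']:
        b=boxes_of(n,cam)
        if b: print(n,round(b[0]['score'],2),world(c,b[0]['position']).round(3))
    if cam!='wrist':
        v,u=np.nonzero(d>0)
        o,r=rays(c,cam,u,v); P=o+r*d[v,u][:,None]
        for nm,q,z0,z1,R in [('jar',[.48,.084],.03,.085,.032),('cup',[.49,-.1205],.035,.078,.0325)]:
            k=(np.hypot(*(P[:,:2]-q).T)<.09)&(P[:,2]>z0)&(P[:,2]<z1); Q=P[k][:,:2]
            f=lambda x:np.hypot(*(Q-x).T)-R
            r_=least_squares(f,q,loss='soft_l1',f_scale=.002); print(cam,nm,r_.x.round(4),k.sum(),np.median(np.abs(f(r_.x))))
E
```

```text
[ 0.48941537 -0.12058872  0.18667103] [ 0.13157484  0.51009587 -0.12818139] 16.15
side red (array([ 0.4908, -0.1186]), 157, np.float64(0.0021))
side green (array([0.4811, 0.0857]), 290, np.float64(0.0022))
dish 0.71 [0.528 0.271 0.014]
stir_stick 0.71 [ 0.527 -0.318  0.005]
side jar [0.4814 0.084 ] 744 0.0008337141987000782
side cup [ 0.4906 -0.1176] 911 0.002267888585585732
wrist red (array([ 0.4882, -0.1215]), 2126, np.float64(0.0031))
wrist green (array([0.4797, 0.0835]), 1287, np.float64(0.0019))
dish 0.9 [0.517 0.282 0.014]
stir_stick 0.62 [ 0.539 -0.269 -0.001]
scene red (array([ 0.4891, -0.1209]), 221, np.float64(0.0024))
scene green (array([0.4791, 0.0833]), 204, np.float64(0.0018))
dish 0.62 [0.511 0.288 0.011]
stir_stick 0.94 [ 0.532 -0.323  0.006]
scene jar [0.4783 0.0822] 413 0.0007384407204230822
scene cup [ 0.4905 -0.1211] 727 0.002380811753981419
```

View pics/side12.png

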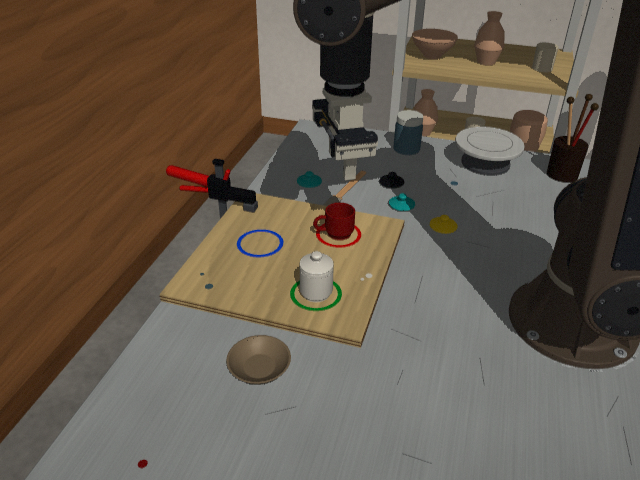

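View pics/wrist12.png

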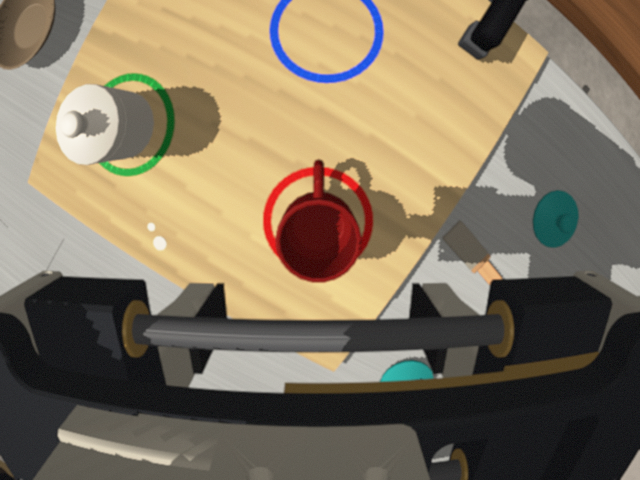

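Both pots are upright and centred to within about 2 mm, the lid is seated, and the gripper is clear of everything. I'm handing in.

```bash
python3 -c "
from plant import *
print(close_job())"
```

```text
the job is handed in; nothing more can be done
None
```

I slid the jar from the red ring to the green ring, then slid the teacup from the blue ring into the red ring. I released both pots, raised the gripper clear and handed the job in at about 16 s.

**Pot positions:** in the last side and scene pictures, each pot's axis was within about 2 mm of its ring's centre, against the 16 mm allowed. Both pots stood upright, and the lid looked seated, judged by eye rather than measured.

**Dish and stick:**
- In the scene camera, both read within a few millimetres of where they started.
- In the side camera, the dish did too. The stick read about 20 mm off in y, but most of it was hidden from that camera at the start, so I put this down to the detector.
- In the wrist camera, the stick's position also differed, because only part of it was in view.

**Contact forces:**
- **Jar:** the gripper pressed down on it with 6–9 N during its slide.
- **Cup:** it put up to about 3 N of downward load on the gripper, so the grip may have carried some of its weight. The tool's height stayed constant throughout, so it did not rise noticeably.

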